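Load a slide carrier and snap the stage's over-centre lever into lock

ROBOT

A 6-joint arm with a two-finger parallel gripper is mounted at the origin on the work surface. World frame = base frame: x ahead of the robot, y to its left, z up, the work surface at z = 0. Lengths are in m, angles in rad, forces in N, time in s.
With the tool pointing down it reaches from about 0.35 to 0.8 m from the base axis. Payload 7.3 kg.
Tool frame: the origin (TCP) lies on the centre line of the jaws, within the pads' length; the fingertips stand 8 mm ahead of it and the grasp point (between the pads) lies 11 mm behind it; y points along the fingers, z is the direction in which the jaws open and shut, and the axes are right-handed (so a half turn about y gives the same grasp; the last joint's range is limited). The gripper opens to 85 mm and grips with 20 to 120 N. Pads are 22 mm wide; open, the fingers measure 114 mm over their backs; the gripper's body (76 mm by 85 mm) begins 54 mm behind the grasp point. The pads swing forward as they close: fully open they stand 13 mm farther back than shut.
Start: joints at [1.174, 0.342, 1.524, -0, 1.275, -0.146], TCP at [0.13, 0.509, 0.239] pointing down, gripper open.
Joint ranges: [-2.53, 2.53], [-0.77, 2.02], [0.04, 2.7], [-1, 4.14], [0.28, 2.66], [-3.11, 3.11]. Speed limits (rad/s): [2.57, 2.57, 3.14, 3.14, 3.14, 3.14].

INTERFACE

Orientations are given as a unit quaternion [w, x, y, z].
In Python, from cell import manip gives the robot as it stands.
- The arm moves only by the tool jog_arm, never from a script. Its arguments are lists of equal length, an entry for each row: "slide": the shift along the tool's x, y, z in cm, a list of three; "dr": the turn, a rotation vector about the tool's x, y, z in degrees, a list of three. A call has 1 to 5 rows; each row shifts and turns the commanded pose from where the row before left it, along the tool's axes as they then stand; what a row does not reach is not made up. A row lasts 1/12 s, in which the tool goes at most 41.7 mm and 7.16 degrees, less where a joint would pass 70% of its speed; a pose out of reach is approached as far as the arm can. A call with a gripper value outside its range is refused whole. "grip" is the opening, from 0 (shut) to 1 (fully open), set as the call begins (left out, the last holds). The fingers move at their own pace and stop on an object; "newtons" is the grip in N (left out, the last holds). Time passes only in rows, so rows that do not move let the fingers close. It gives the time, the measured TCP pose, the force and the opening at its end, in the units of the state.
- manip.observe(): the state, without advancing time (a new reading comes with each control period).
- manip.get_image(name): name is "side" or "top" or "wrist"; returns the picture (420x560x3 uint8, blue, green, red); there is no depth.
- manip.camera_params(name): a dict with "fx", "fy", "cx", "cy" (pixels), "k1" (the pictures are not rectified: a ray, as slopes to the right and down, at radius r is drawn at 1 + k1 r^2 times it, then the intrinsics apply), "world_to_cam" (4x4, takes a point from world to camera coordinates). Camera axes: x right, y down, z forward; pixel columns grow to the right and rows downward; lengths in m; the calibration is good to about 2 mm. A picture is of the moment at which its call begins: read the wrist's pose just before it. camera_params takes no time and is no camera call; for the wrist camera it gives the pose at the moment of the call.
- manip.sign_off(): hands the job in, once; it reports no verdict.
Trained networks look in the newest picture that a camera, given by its name, has taken for a name from the list of things; names that differ only in an ending like _2 or _b are one class to them, and where a whole thing is asked for, a point or a joint stands for the part that bears it (a point fixed in the world has none). Each returns a list of dicts, best first, with "score" (0 to 1); they miss things now and then, are a little off and sometimes report something else, mostly with a low value. They report only what shows in the picture. A call takes as long as a camera call. They do not tell look-alikes from the thing itself.
- manip.recognise(name, camera): "rect" ([centre column, centre row, width, height] in pixels, round what is visible of it).
- manip.place_of(name, camera): "at" ([row, column] in pixels: a listed point, or the origin of a listed thing).
The state is a dict: "t": time; "joints": joint angles; "joint_vel": joint speeds; "tau": joint torques, N m; "ee_pos": TCP position; "tool_rot": TCP orientation; "force": force on the tool from outside, world axes, zero at the start; "ft_torque": the same for the moment, N m; "finger_gap": finger opening in m.
Only numpy, scipy, OpenCV 4.12 (cv2) and the standard library are available. Lean on these libraries where they do the work, as an engineer would, in place of code of your own. Each camera call takes 0.05 s, during which the arm holds its last target.

TASK

Push the slide carrier that lies in the loading stage's channel along the channel until it sits fully home against the end stop, with the lever still open. Then push the lever over, past its dead point, until it snaps down into lock behind the carrier, and leave everything. Only push: do not lift the carrier, and leave the other things on the bench where they are.

Things in the scene. Friction and masses are not known exactly. Their poses are not given: they have to be found in the camera images.
- fixture: loading stage, fixed to the table: dark steel plate, x -110 to 105, y -72 to 62 mm, 20 mm thick, a channel along its x axis between two low aluminium rails (inner faces y = +-27.5 mm, tops z = 26 mm, x -80 to 85 mm), closed by an aluminium end stop (face at x = 85 mm, top z = 34 mm), open at the -x end nearest the robot. Origin: underside of the plate, on the channel's centre line; table top z = 0
- carrier: slide carrier to be pushed: loose aluminium frame 100 x 50 x 16 mm (x, y, z), 0.1 to 0.2 kg, a glass slide in its 7 mm deep recess, lying in the channel 30 to 60 mm short of home. Origin: centre of its underside, 20 mm above the table. Push its near (-x) end face, 50 mm behind the origin, in the stage's +x; the rails cover its lowest 6 mm
- home (a point): the point on the channel floor where the carrier's origin lies when the carrier is fully home against the stop: 35 mm ahead (+x) of the stage's origin, 20 mm above the table; axes as the stage's
- latch_pivot (a point): centre of the lever's pivot: x = -26, y = -52, z = 45 mm in the stage's frame; pivot axis along the stage's x. Two aluminium cheeks beside it (x -43 to -9, y -69 to -41 mm, tops z = 60 mm). A keeper block for the locked lever stands across the channel at x -34 to -18, y 39 to 47 mm, top z = 39 mm
- latch_ball (a point): centre of the black ball (22 mm across) at the free end of the lever, 102 mm from the pivot. The lever is a steel bar 14 mm wide (along the stage's x), 12 mm thick, with a 36 mm long blade under it that drops into the channel behind the carrier, so it cannot go down unless the carrier is home
- latch (a joint): lever angle: 0 open, leaning 30 degrees outwards (stage's -y), ball 133 mm above the table; 0.52 vertical; 2.09 locked, level across the channel (to the stage's +y), 45 mm high. Sprung over-centre: short of the dead point, 0.9, it springs back open; beyond it snaps into lock by itself. Needs about 0.4 N m at the start (5 N at 80 mm from the pivot), less nearer the dead point
- spare_carrier: a second, look-alike slide carrier, 100 x 50 x 16 mm, lying flat on the table beside the stage; leave it alone. Origin: centre of its underside
- oil_bottle: small amber dropper bottle, 30 mm across, 65 mm tall, standing; leave it alone. Origin: centre of its underside
- vial: small glass vial, 24 mm across, 50 mm tall, standing; leave it alone. Origin: centre of its underside
- slide_box: grey plastic slide box, 85 x 100 x 35 mm, beyond the stage's stop; leave it alone. Origin: centre of its underside
- specimen_pot: clear pot with white lid, 48 mm across, 55 mm tall; leave it alone. Origin: centre of its underside
- pipette: white hand pipette lying on the table, 255 x 26 x 22 mm; leave it alone. Origin: underside, about the middle
- driver: small screwdriver lying on the table, 140 mm long; leave it alone. Origin: about its middle, on its underside
There are look-alikes about, which are no part of the job. Leave any green look-alike of the carrier alone.

How it is judged:
On the way, in this order (a step that is already met when the one before it is completed fails the run):
1. the carrier is home against the end stop, the lever still open (x of carrier in the frame of home between -0.003 and 0.003 m and y of carrier in the frame of home between -0.004 and 0.004 m and z of carrier in the frame of home below 0.003 m and value of joint latch below 0.2 rad), for 0.2 s.
2. the lever is locked, the carrier home (x of carrier in the frame of home between -0.003 and 0.003 m and y of carrier in the frame of home between -0.004 and 0.004 m and z of carrier in the frame of home below 0.003 m and value of joint latch above 2 rad), for 0.2 s.
At the end, for the whole second after the job is handed in: the carrier lies flat in the channel, within 3 mm of home along it and 4 mm across it, at rest; the lever is locked (beyond 2.0 rad of its 2.09) (all of step 2 and linear speed of carrier below 0.01 m/s and velocity of joint latch below 0.1 rad/s); the robot touches nothing.
It fails at once if the carrier is lifted more than 6 mm or tipped more than 0.2 rad (z of carrier in the frame of home above 0.006 m or angle between carrier's own z axis and vertical above 0.2 rad).
It fails at once if another thing on the bench is moved more than 20 mm (distance of any of spare_carrier, oil_bottle, vial, slide_box, specimen_pot, pipette, driver from where it was at the start of the episode above 0.02 m).
It also fails if it takes over 45 s, if anything falls off the work surface, if the arm or the gripper's body presses on something with over 40 N, if the wrist force passes 120 N, or if a joint passes its speed limit or range.

## Working session

There is one attempt and no reset: what is moved stays moved. The work goes in short steps, Python scripts to look and compute and a tool call to move; the robot and the scene stay as the last step left them, time stands still between calls to the robot, and variables do not carry over. Pictures are saved under pics/ and viewed, and the job is handed in when it is done.

Besides the shell and the picture viewer there is one more tool, called after "Request:" by a JSON object that holds its "fn" and its "kwargs", one argument or row to a line. jog_arm: Moves the arm, as the interface text tells. Its arguments: {"type":"object","properties":{"slide":{"type":"array"},"dr":{"type":"array"},"grip":{"type":"number"},"newtons":{"type":"number"}},"required":["slide","dr"]}

```bash
ls; mkdir -p pics
python3 - <<'E'
from cell import manip
import cv2
print(manip.observe())
for n in ["side","top"]:
    cv2.imwrite(f"pics/{n}0.png",manip.get_image(n))
    p=manip.camera_params(n);print(n,p)
    for k in ["fixture","carrier","home","latch_pivot","latch_ball","latch","spare_carrier"]:
        for f in (manip.place_of,manip.recognise):
            try:print(k,[(d.get("at",d.get("rect")),round(d["score"],2)) for d in f(k,n)[:3]])
            except Exception as e: print(k,e)
E
```

```text
pics
{'t': 0.0, 'joints': array([ 1.17395087e+00,  3.42707312e-01,  1.52502297e+00, -2.98017373e-05,
        1.27539469e+00, -1.45979048e-01]), 'joint_vel': array([ 0.00124925, -0.00028492, -0.0002562 , -0.00027371, -0.00144723,
        0.00029607]), 'tau': array([-7.52740252e-04, -4.33658731e+01, -2.46017951e+01, -1.15897260e-04,
        7.66807672e-03,  1.10221754e-05]), 'ee_pos': array([0.13015118, 0.50820755, 0.23863187]), 'tool_rot': array([-0.701027  ,  0.70207625, -0.08859473,  0.08832367]), 'force': array([-0.3323316 , -0.42813241,  0.59901402]), 'ft_torque': array([ 0.02616946, -0.00024479, -0.02482787]), 'finger_gap': 0.08509790998460978}
side {'fx': 420.19802716081745, 'fy': 420.19802716081745, 'cx': 282.7066076408132, 'cy': 211.9477099342134, 'k1': -0.060176597481886716, 'world_to_cam': array([[ 0.92400121, -0.38224992, -0.01033279, -0.54200608],
       [-0.28299127, -0.66539366, -0.69077291,  0.25078525],
       [ 0.25717252,  0.64119909, -0.72299794,  0.68274814],
       [ 0.        ,  0.        ,  0.        ,  1.        ]])}
fixture [([302.9, 322.3], 0.73)]
fixture [([
[... 1436 characters left out ...]
rier [([210.2, 244.3, 35.7, 47.7], 0.86), ([257.9, 292.5, 40.1, 43.7], 0.59), ([336.6, 297.1, 24.8, 45.4], 0.58)]
home [([199.0, 322.9], 0.69)]
home [([341.3, 214.8, 99.0, 99.1], 0.57)]
latch_pivot [([217.9, 352.7], 0.66)]
latch_pivot [([341.2, 213.6, 97.4, 100.2], 0.59), ([417.7, 172.9, 23.8, 97.0], 0.29)]
latch_ball [([210.9, 387.3], 0.71)]
latch_ball [([368.6, 214.4, 40.0, 18.9], 0.67), ([250.3, 157.9, 22.4, 24.4], 0.57)]
latch it knows: carrier, driver, fixture, home, latch_ball, latch_pivot, oil_bottle, pipette, slide_box, spare_carrier, specimen_pot, vial
latch [([368.9, 214.5, 42.9, 19.2], 0.72)]
spare_carrier [([211.7, 268.2], 0.81)]
spare_carrier [([268.8, 211.6, 32.6, 40.5], 0.55)]
```

View pics/side0.png

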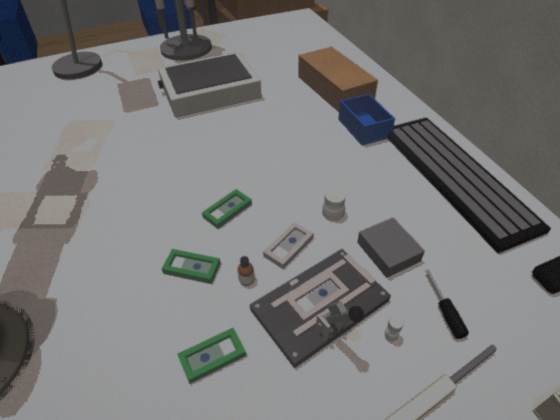

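View pics/top0.png

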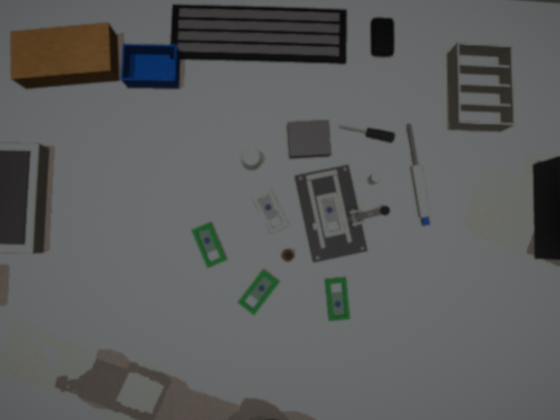

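The top view shows the stage around (332,213) with the lever to the right and its ball at (385,210). In the side view the stage is around (320,305) with the ball at (356,313). The green carriers are look-alikes.

Run:
```python
import cv2
a=cv2.imread("pics/top0.png")[155:270,285:405]
cv2.imwrite("pics/topc.png",cv2.resize(a,None,fx=5,fy=5,interpolation=cv2.INTER_CUBIC))
a=cv2.imread("pics/side0.png")[240:365,240:400]
cv2.imwrite("pics/sidec.png",cv2.resize(a,None,fx=4.75,fy=4.75,interpolation=cv2.INTER_CUBIC))
```

```text
(no output)
```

View pics/topc.png

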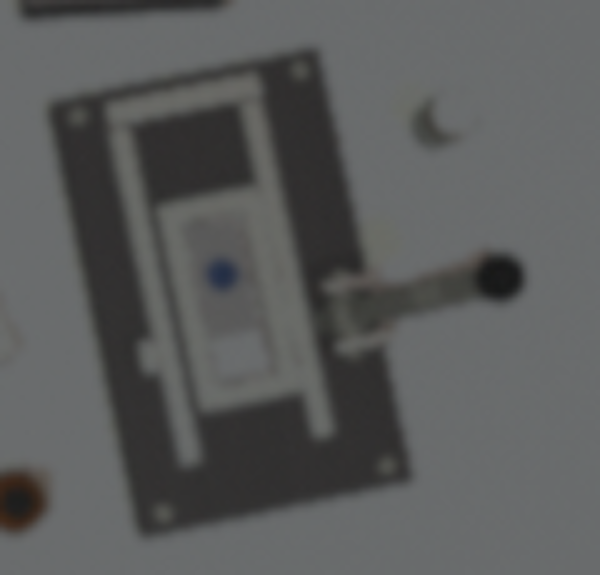

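View pics/sidec.png

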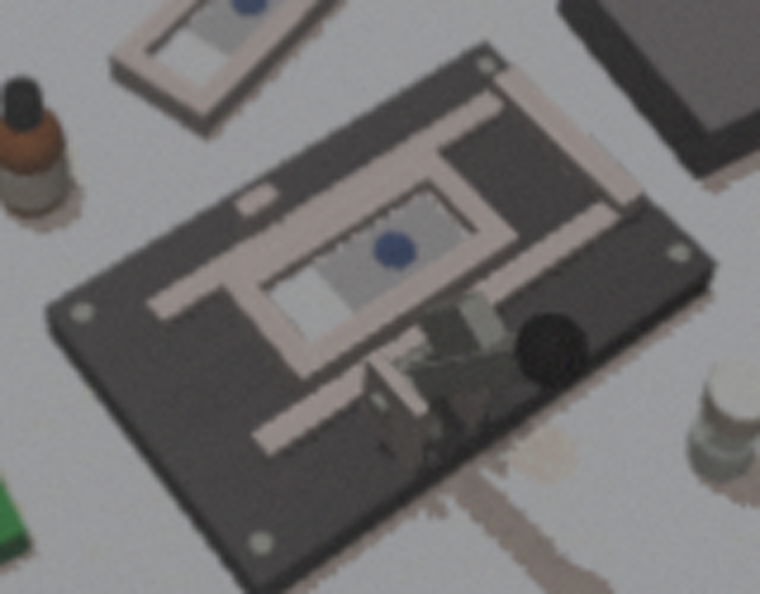

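```bash
cat > h.py <<'E'
import numpy as np
from scipy.optimize import least_squares
def proj(p,P):
    P=np.atleast_2d(P); w=p["world_to_cam"]; c=P@w[:3,:3].T+w[:3,3]
    s=c[:,:2]/c[:,2:]; r2=(s**2).sum(1,keepdims=True); s=s*(1+p["k1"]*r2)
    return s*[p["fx"],p["fy"]]+[p["cx"],p["cy"]]
def stage(q,P):
    c,s=np.cos(q[2]),np.sin(q[2]); P=np.atleast_2d(P)
    return np.c_[q[0]+c*P[:,0]-s*P[:,1], q[1]+s*P[:,0]+c*P[:,1], P[:,2]]
E
python3 - <<'E'
from h import *
from cell import manip
pt,ps=manip.camera_params("top"),manip.camera_params("side")
def un(u,s,o): return (np.array(u,float)+.5)/s-.5+o
T=un([(50,103),(318,50),(411,480),(142,535),(499,277)],5,[285,155])
S=un([(487,42),(715,265),(48,312),(551,349)],4.75,[240,240])
mt=np.array([(105,62,20),(105,-72,20),(-110,-72,20),(-110,62,20),(-26,-103,133)])/1e3
ms=np.array([(105,62,20),(105,-72,20),(-110,62,20),(-26,-103,133)])/1e3
ft=lambda q:(proj(pt,stage(q,mt))-T).ravel()
fs=lambda q:(proj(ps,stage(q,ms))-S).ravel()
q0=[.6,-.12,0.2]
for n,f in (("t",ft),("s",fs),("both",lambda q:np.r_[ft(q),fs(q)])):
    r=least_squares(f,q0,loss="soft_l1",x_scale=[.1,.1,.1]);q=r.x;print(n,q,np.round(f(q),1))
# carrier
Tc=un([(207,412),(306,390),(157,207),(253,187)],5,[285,155])
Sc=un([(232,288),(302,377),(517,235),(437,150)],4.75,[240,240])
mc=lambda d,e:np.array([(-50+d,25+e,36),(-50+d,-25+e,36),(50+d,25+e,36),(50+d,-25+e,36)])/1e3
g=lambda v:np.r_[(proj(pt,stage(q,mc(*v)))-Tc).ravel(),(proj(ps,stage(q,mc(*v)))-Sc[[0,1,3,2]]).ravel()]
r=least_squares(g,[-10,0]);print(r.x,np.round(r.fun,1))
print("world home",stage(q,[.035,0,.02]),"near face",stage(q,[r.x[0]/1e3-.05,0,.03]),"ball",stage(q,mt[-1]))
E
```

```text
t [ 0.60541932 -0.12932648  0.2255422 ] [-0.2 -0.5  0.1 -0.8  0.5  0.2 -0.1  0.7 -0.1  0.3]
s [ 0.60492352 -0.12839938  0.2310728 ] [-0.5 -0.5  1.1 -0.1 -1.1 -0.7  0.4  0.9]
both [ 0.60508972 -0.12885124  0.22896156] [-0.6 -0.3 -0.3 -0.7  0.4  0.2 -0.2  0.9 -0.3  0.3 -0.2 -0.4  1.4  0.2
 -0.9 -0.6  0.5  1.1]
[-6.01217649 -1.09516533] [-1.5 -0.1 -0.8 -0.1 -0.5 -0.4  0.8 -0.6 -2.  -0.9  1.   1.4 -0.5  0.1
  1.1  1.1]
world home [[ 0.63917631 -0.12090742  0.02      ]] near face [[ 0.55053931 -0.14156411  0.03      ]] ball [[ 0.60314578 -0.23506433  0.133     ]]
```

```bash
cat >> h.py <<'E'
from scipy.spatial.transform import Rotation as R
Q=[0.60509,-0.12885,0.22896]
def plan(goal_stage,yaw_align=None):
    """show needed slide (cm, tool axes) from measured pose to stage-frame TCP goal (m)"""
    from cell import manip
    o=manip.observe(); w=o["tool_rot"]; M=R.from_quat([w[1],w[2],w[3],w[0]]).as_matrix()
    g=stage(Q,goal_stage)[0]
    c,s=np.cos(Q[2]),np.sin(Q[2]); Z=np.array([[c,-s,0],[s,c,0],[0,0,1]])
    print("t",o["t"],"stage TCP mm",np.round(Z.T@(o["ee_pos"]-[Q[0],Q[1],0])*1e3,1),"F stage",np.round(Z.T@o["force"],1))
    print("slide cm",np.round(M.T@(g-o["ee_pos"])*100,2)); print("tool axes in stage (cols)\n",np.round(Z.T@M,3))
    return M,Z
E
python3 - <<'E'
from h import *
M,Z=plan([-.10,0,.15])
for a in ([1,0,0],[0,1,0]):
    # target: tool y down, tool z along stage dir
    pass
for sg in (1,-1):
  for ax in (0,1):
    z=Z[:,ax]*sg; y=np.array([0,0,-1.]); x=np.cross(y,z)
    T=np.c_[x,y,z]; print(sg,ax,np.round(np.degrees(R.from_matrix(M.T@T).as_rotvec()),1))
from cell import manip; print(manip.observe()["joints"])
for n in ["vial","oil_bottle","specimen_pot"]: print(n,[(d["at"],round(d["score"],2)) for d in manip.place_of(n,"top")[:2]])
E
```

```text
t 1.4 stage TCP mm [-317.7  728.6  239.3] F stage [-0.3  0.2 -0.1]
slide cm [ 52.94   8.93 -54.59]
tool axes in stage (cols)
 [[ 0.887  0.     0.462]
 [-0.462  0.     0.887]
 [ 0.    -1.     0.   ]]
1 0 [-0.  62.5 -0. ]
1 1 [ -0.  -27.5   0. ]
-1 0 [  -0.  -117.5    0. ]
-1 1 [ -0.  152.5  -0. ]
[ 1.17400467e+00  3.41987189e-01  1.52408874e+00  1.13066497e-05
  1.27538378e+00 -1.46016388e-01]
vial [([179.6, 372.8], 0.51)]
oil_bottle [([256.5, 287.5], 0.53), ([130.8, 363.2], 0.28)]
specimen_pot [([157.8, 247.0], 0.67)]
```

Request:
{"fn": "jog_arm", "kwargs": {
  "slide": [
    [0,0,0],
    [0,0,0],
    [0,0,0],
    [0,0,0],
    [0,0,0]
  ],
  "dr": [
    [0,7,0],
    [0,7,0],
    [0,7,0],
    [0,7,0],
    [0,7,0]
  ],
  "grip": 0
}}

```text
t: 1.97
ee_pos: [0.1303, 0.5086, 0.2393]
tool_rot: [0.642, -0.642, 0.297, -0.297]
force: [0.1, 0.1, -0.3]
finger_gap: 0.0254
```

Request:
{"fn": "jog_arm", "kwargs": {
  "slide": [
    [0,0,0],
    [0,0,0],
    [0,0,0],
    [0,0,0],
    [0,0,0]
  ],
  "dr": [
    [0,7,0],
    [0,7,0],
    [0,7,0],
    [0,6.5,0],
    [0,0,0]
  ]
}}

```text
t: 2.38
ee_pos: [0.1303, 0.5086, 0.2393]
tool_rot: [0.553, -0.553, 0.441, -0.441]
force: [0.1, -0.4, 0.5]
finger_gap: 0.0001
```

```bash
python3 -c "
from h import *
plan([-.105,0,.15])"
```

```text
t 2.3833 stage TCP mm [-317.7  728.6  239.3] F stage [-0.  -0.4  0.5]
slide cm [72.78  8.93 21.55]
tool axes in stage (cols)
 [[-0.004  0.     1.   ]
 [-1.     0.    -0.004]
 [-0.    -1.     0.   ]]
```

Request:
{"fn": "jog_arm", "kwargs": {
  "slide": [
    [2,0,3],
    [2,0,3],
    [2,0,3],
    [2,0,3],
    [2,0,3]
  ],
  "dr": [
    [0,0,0],
    [0,0,0],
    [0,0,0],
    [0,0,0],
    [0,0,0]
  ]
}}

```text
t: 2.8
ee_pos: [0.3005, 0.4445, 0.2394]
tool_rot: [0.555, -0.555, 0.438, -0.438]
force: [-0.4, 0.4, 0.6]
finger_gap: -0.0
```

Request:
{"fn": "jog_arm", "kwargs": {
  "slide": [
    [3.5,0,1],
    [3.5,0,1],
    [3.5,0,1],
    [3.5,0,1],
    [3.5,0,1]
  ],
  "dr": [
    [0,0,0],
    [0,0,0],
    [0,0,0],
    [0,0,0],
    [0,0,0]
  ]
}}

```text
t: 3.22
ee_pos: [0.3881, 0.2846, 0.2394]
tool_rot: [0.555, -0.555, 0.438, -0.438]
force: [-0.2, 0.2, 0.3]
finger_gap: 0.0001
```

Request:
{"fn": "jog_arm", "kwargs": {
  "slide": [
    [4,0,0],
    [4,0,0],
    [4,0,0],
    [4,0,0],
    [4,0,0]
  ],
  "dr": [
    [0,0,0],
    [0,0,0],
    [0,0,0],
    [0,0,0],
    [0,0,0]
  ]
}}

```text
t: 3.63
ee_pos: [0.433, 0.0896, 0.2395]
tool_rot: [0.555, -0.555, 0.438, -0.439]
force: [1.0, 0.4, 0.9]
finger_gap: 0.0001
```

```bash
python3 -c "
from h import *
plan([-.105,0,.15])"
```

```text
t 3.6333 stage TCP mm [-118.   251.8  239.5] F stage [1.1 0.2 0.9]
slide cm [25.18  8.95  1.18]
tool axes in stage (cols)
 [[ 0.004  0.001  1.   ]
 [-1.    -0.     0.004]
 [ 0.    -1.     0.001]]
```

Request:
{"fn": "jog_arm", "kwargs": {
  "slide": [
    [4,0,0],
    [4,0,0],
    [4,1,0],
    [4,2,0],
    [4,2,0]
  ],
  "dr": [
    [0,0,0],
    [0,0,0],
    [0,0,0],
    [0,0,0],
    [0,0,0]
  ]
}}

```text
t: 4.05
ee_pos: [0.4777, -0.1003, 0.1921]
tool_rot: [0.555, -0.554, 0.438, -0.439]
force: [0.9, 1.1, -0.2]
finger_gap: -0.0001
```

Request:
{"fn": "jog_arm", "kwargs": {
  "slide": [
    [3,2,0.4],
    [2,2,0.4],
    [0.2,0,0.2],
    [0,0,0]
  ],
  "dr": [
    [0,0,0],
    [0,0,0],
    [0,0,0],
    [0,0,0]
  ]
}}

```text
t: 4.38
ee_pos: [0.4984, -0.147, 0.151]
tool_rot: [-0.554, 0.554, -0.44, 0.438]
force: [-0.8, 0.7, 0.8]
finger_gap: 0.0001
```

Run:
```python
from h import *
plan([-.095,0,.034])
from cell import manip; import cv2
for n in ("top","side","wrist"): cv2.imwrite(f"pics/{n}1.png",manip.get_image(n))
p,s=cv2.imread("pics/wrist1.png"),cv2.imread("pics/side1.png")
cv2.imwrite("pics/m1.png",cv2.resize(np.hstack([p,s]),(800,300)))
```

```text
t 4.3833 stage TCP mm [-108.     6.5  151. ] F stage [-0.6  0.9  0.8]
slide cm [ 0.68 11.7   1.32]
tool axes in stage (cols)
 [[ 0.001 -0.002  1.   ]
 [-1.     0.002  0.001]
 [-0.002 -1.    -0.002]]
```

View pics/m1.png

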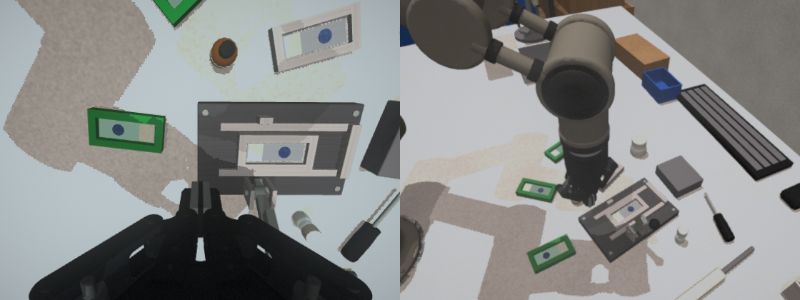

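The wrist and side views show the shut gripper behind the channel's open end, with the stage square to the tool. I'll go down behind the carrier.

Request:
{"fn": "jog_arm", "kwargs": {
  "slide": [
    [0.6,3,0.2],
    [0,3,0.4],
    [0,3,0.4],
    [0,2,0],
    [0,0.8,0]
  ],
  "dr": [
    [0,0,0],
    [0,0,0],
    [0,0,0],
    [0,0,0],
    [0,0,0]
  ]
}}

```text
t: 4.95
ee_pos: [0.5088, -0.1481, 0.0325]
tool_rot: [-0.554, 0.555, -0.44, 0.438]
force: [-0.7, 0.1, -0.4]
finger_gap: 0.0003
```

Request:
{"fn": "jog_arm", "kwargs": {
  "slide": [
    [0,0,0.4],
    [0,0,0.4],
    [0,0,0.3],
    [0,0,0.3]
  ],
  "dr": [
    [0,0,0],
    [0,0,0],
    [0,0,0],
    [0,0,0]
  ]
}}

```text
t: 5.28
ee_pos: [0.525, -0.1469, 0.0359]
tool_rot: [0.554, -0.554, 0.438, -0.441]
force: [-0.1, -0.2, -0.6]
finger_gap: -0.0003
```

Run:
```python
from h import *
plan([-.03,0,.032])
from cell import manip; import cv2
for n in ("side","wrist"): cv2.imwrite(f"pics/{n}2.png",manip.get_image(n))
p,s=cv2.imread("pics/wrist2.png")[80:320,140:460],cv2.imread("pics/side2.png")[200:380,200:440]
cv2.imwrite("pics/m2.png",np.hstack([cv2.resize(x,(400,300)) for x in (p,s)]))
```

```text
t 5.2833 stage TCP mm [-82.1   0.6  35.9] F stage [-0.1 -0.1 -0.6]
slide cm [0.07 0.4  5.21]
tool axes in stage (cols)
 [[ 0.001  0.003  1.   ]
 [-1.    -0.002  0.001]
 [ 0.002 -1.     0.003]]
```

View pics/m2.png

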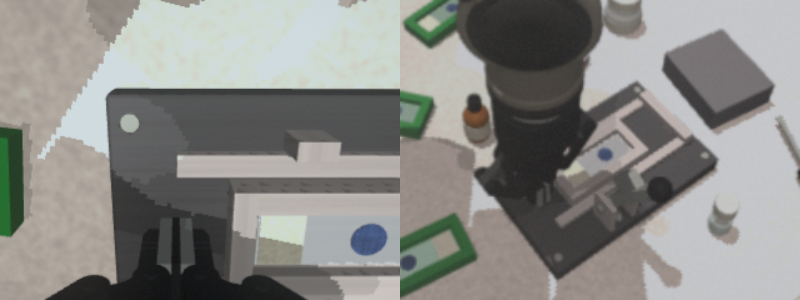

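Request:
{"fn": "jog_arm", "kwargs": {
  "slide": [
    [0,0.3,0.2],
    [0,0,0.4],
    [0,0,0.4],
    [0,0,0.4],
    [0,0,0.4]
  ],
  "dr": [
    [0,0,0],
    [0,0,0],
    [0,0,0],
    [0,0,0],
    [0,0,0]
  ]
}}

```text
t: 5.8
ee_pos: [0.5411, -0.1426, 0.0309]
tool_rot: [-0.554, 0.554, -0.44, 0.439]
force: [-1.5, -0.6, 1.3]
finger_gap: -0.0002
```

Request:
{"fn": "jog_arm", "kwargs": {
  "slide": [
    [0,0,0.4],
    [0,0,0.4],
    [0,0,0.4]
  ],
  "dr": [
    [0,0,0],
    [0,0,0],
    [0,0,0]
  ]
}}

```text
t: 6.05
ee_pos: [0.553, -0.1398, 0.031]
tool_rot: [-0.554, 0.554, -0.44, 0.439]
force: [-1.1, -0.1, 0.4]
finger_gap: 0.0001
```

Run:
```python
from h import *
plan([-.03,0,.032])
from cell import manip; import cv2
for n in ("side","wrist"): cv2.imwrite(f"pics/{n}3.png",manip.get_image(n))
p,s=cv2.imread("pics/wrist3.png")[80:320,140:460],cv2.imread("pics/side3.png")[200:380,200:440]
cv2.imwrite("pics/m3.png",np.hstack([cv2.resize(x,(400,300)) for x in (p,s)]))
```

```text
t 6.05 stage TCP mm [-53.2   1.1  31. ] F stage [-1.   0.2  0.4]
slide cm [ 0.11 -0.1   2.32]
tool axes in stage (cols)
 [[ 0. -0.  1.]
 [-1.  0.  0.]
 [-0. -1. -0.]]
```

View pics/m3.png

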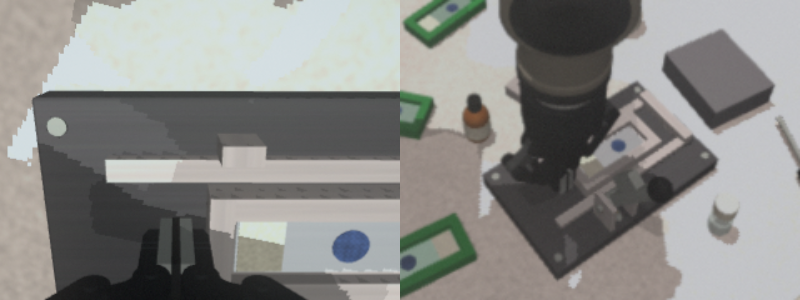

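The carrier is moving with about 1 N of drag. Next I'll push on until the force rises at the stop.

Request:
{"fn": "jog_arm", "kwargs": {
  "slide": [
    [0,0,0.5],
    [0,0,0.5],
    [0,0,0.4],
    [0,0,0.3],
    [0,0,0.3]
  ],
  "dr": [
    [0,0,0],
    [0,0,0],
    [0,0,0],
    [0,0,0],
    [0,0,0]
  ]
}}

```text
t: 6.57
ee_pos: [0.5724, -0.1353, 0.0309]
tool_rot: [-0.554, 0.554, -0.44, 0.439]
force: [-1.8, 0.2, 0.8]
finger_gap: 0.0003
```

Request:
{"fn": "jog_arm", "kwargs": {
  "slide": [
    [0,0,0.2],
    [0,0,0.2],
    [0,0,0.2]
  ],
  "dr": [
    [0,0,0],
    [0,0,0],
    [0,0,0]
  ]
}}

```text
t: 6.82
ee_pos: [0.5761, -0.1343, 0.0308]
tool_rot: [-0.553, 0.555, -0.441, 0.438]
force: [-13.7, -5.1, 7.4]
finger_gap: -0.0001
```

Run:
```python
from h import *
plan([-.025,0,.031])
from cell import manip; import cv2
for n in ("side","wrist"): cv2.imwrite(f"pics/{n}4.png",manip.get_image(n))
p,s=cv2.imread("pics/wrist4.png")[80:320,140:460],cv2.imread("pics/side4.png")[200:380,200:440]
cv2.imwrite("pics/m4.png",np.hstack([cv2.resize(x,(400,300)) for x in (p,s)]))
```

```text
t 6.8167 stage TCP mm [-29.5   1.3  30.8] F stage [-14.5  -1.9   7.4]
slide cm [ 0.13 -0.02  0.45]
tool axes in stage (cols)
 [[ 0.001 -0.005  1.   ]
 [-1.     0.001  0.001]
 [-0.001 -1.    -0.005]]
```

View pics/m4.png

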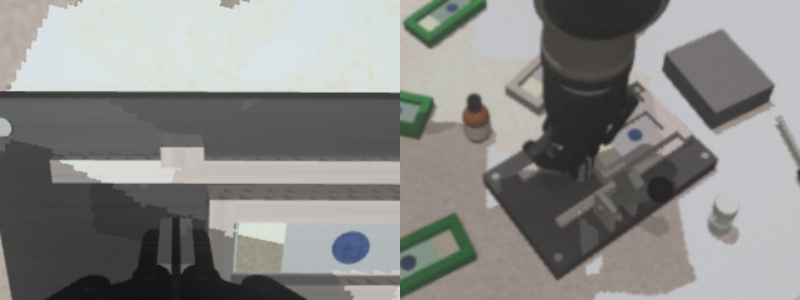

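Force rose to 14.5 N, and the wrist view shows the carrier's end face (column 209) just past the keeper's edge (column 203), so it is at the stop. I'll hold, then back off and lift.

Request:
{"fn": "jog_arm", "kwargs": {
  "slide": [
    [0,0,0],
    [0,0,0],
    [0,0,0],
    [0,0,-0.6],
    [0,0,-1]
  ],
  "dr": [
    [0,0,0],
    [0,0,0],
    [0,0,0],
    [0,0,0],
    [0,0,0]
  ]
}}

```text
t: 7.33
ee_pos: [0.5631, -0.1377, 0.0312]
tool_rot: [0.554, -0.554, 0.439, -0.44]
force: [0.0, -0.3, -0.0]
finger_gap: -0.0003
```

Request:
{"fn": "jog_arm", "kwargs": {
  "slide": [
    [0,-1,-2],
    [0,-2,-2],
    [0,-4,-1],
    [0,-4,0],
    [0,-4,0]
  ],
  "dr": [
    [0,0,0],
    [0,0,0],
    [0,0,0],
    [0,0,0],
    [0,0,0]
  ]
}}

```text
t: 7.75
ee_pos: [0.5129, -0.1491, 0.1827]
tool_rot: [0.554, -0.554, 0.44, -0.44]
force: [0.9, -0.8, 0.4]
finger_gap: 0.0001
```

Request:
{"fn": "jog_arm", "kwargs": {
  "slide": [
    [0,-3,-1],
    [3,0,0],
    [4,0,0],
    [4,0,0],
    [4,0,0]
  ],
  "dr": [
    [0,0,0],
    [0,0,0],
    [0,0,0],
    [0,0,0],
    [0,0,0]
  ]
}}

```text
t: 8.17
ee_pos: [0.5385, -0.2988, 0.2118]
tool_rot: [0.554, -0.554, 0.439, -0.44]
force: [0.4, 0.0, -0.5]
finger_gap: 0.0
```

Run:
```python
from h import *
plan([-.026,-.155,.128])
from cell import manip; import cv2
for n in ("side","top"): cv2.imwrite(f"pics/{n}5.png",manip.get_image(n))
p,s=cv2.imread("pics/top5.png")[155:270,270:423],cv2.imread("pics/side5.png")[230:370,230:417]
cv2.imwrite("pics/m5.png",np.hstack([cv2.resize(x,(400,300),interpolation=cv2.INTER_CUBIC) for x in (p,s)]))
```

```text
t 8.1667 stage TCP mm [-103.4 -150.4  211.8] F stage [ 0.4 -0.1 -0.5]
slide cm [0.46 8.4  7.72]
tool axes in stage (cols)
 [[ 0.001  0.002  1.   ]
 [-1.    -0.001  0.001]
 [ 0.001 -1.     0.002]]
```

View pics/m5.png

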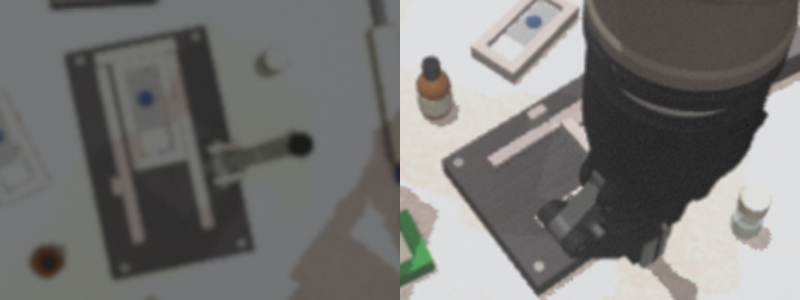

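The top view shows the carrier flush with the stop (near (145,60) in the crop) and the lever still open. Now to the lever's outer side.

Request:
{"fn": "jog_arm", "kwargs": {
  "slide": [
    [0.5,0,3.5],
    [0,1,3.5],
    [0,3,0.7],
    [0,3,0],
    [0,1.4,0]
  ],
  "dr": [
    [0,0,0],
    [0,0,0],
    [0,0,0],
    [0,0,0],
    [0,0,0]
  ]
}}

```text
t: 8.68
ee_pos: [0.6134, -0.2828, 0.1225]
tool_rot: [-0.554, 0.554, -0.441, 0.437]
force: [-0.1, -0.2, -0.6]
finger_gap: 0.0002
```

Request:
{"fn": "jog_arm", "kwargs": {
  "slide": [
    [-0.5,0,0],
    [-0.5,0,0],
    [0,0,0]
  ],
  "dr": [
    [0,0,0],
    [0,0,0],
    [0,0,0]
  ]
}}

```text
t: 8.93
ee_pos: [0.6125, -0.274, 0.1288]
tool_rot: [0.554, -0.554, 0.439, -0.44]
force: [-0.2, 0.2, 0.6]
finger_gap: -0.0003
```

Run:
```python
from h import *
plan([-.026,-.125,.128])
from cell import manip; import cv2
for n in ("wrist","top"): cv2.imwrite(f"pics/{n}6.png",manip.get_image(n))
p,s=cv2.imread("pics/top6.png")[155:270,270:423],cv2.imread("pics/wrist6.png")
cv2.imwrite("pics/m6.png",np.hstack([cv2.resize(x,(400,300),interpolation=cv2.INTER_CUBIC) for x in (p,s)]))
```

```text
t 8.9333 stage TCP mm [ -25.8 -143.1  128.8] F stage [-0.1  0.3  0.6]
slide cm [-1.81  0.08 -0.02]
tool axes in stage (cols)
 [[ 0.001  0.002  1.   ]
 [-1.    -0.001  0.001]
 [ 0.001 -1.     0.002]]
```

View pics/m6.png

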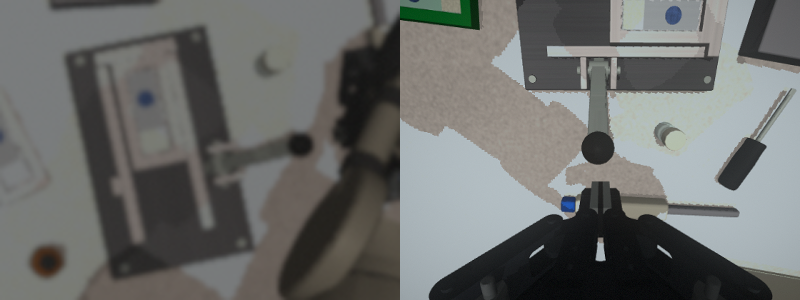

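The fingers (600,190) line up with the ball (597,148), so I'll push inward.

Request:
{"fn": "jog_arm", "kwargs": {
  "slide": [
    [-1,0,0],
    [-1,0,0],
    [-1,0,0],
    [-1,0,0],
    [-1,0,0]
  ],
  "dr": [
    [0,0,0],
    [0,0,0],
    [0,0,0],
    [0,0,0],
    [0,0,0]
  ]
}}

```text
t: 9.45
ee_pos: [0.6015, -0.2274, 0.1294]
tool_rot: [-0.554, 0.554, -0.437, 0.442]
force: [0.8, -5.6, 3.8]
finger_gap: -0.0003
```

Request:
{"fn": "jog_arm", "kwargs": {
  "slide": [
    [-1,0,0],
    [-1,0,0],
    [-1,0,0]
  ],
  "dr": [
    [0,0,0],
    [0,0,0],
    [0,0,0]
  ]
}}

```text
t: 9.7
ee_pos: [0.5938, -0.1965, 0.128]
tool_rot: [0.554, -0.554, 0.439, -0.44]
force: [0.9, -2.0, 1.6]
finger_gap: -0.0002
```

Run:
```python
from h import *
plan([-.026,-.036,.128])
from cell import manip; import cv2
for n in ("wrist","top"): cv2.imwrite(f"pics/{n}7.png",manip.get_image(n))
p,s=cv2.imread("pics/top7.png")[155:270,270:423],cv2.imread("pics/wrist7.png")
cv2.imwrite("pics/m7.png",np.hstack([cv2.resize(x,(400,300),interpolation=cv2.INTER_CUBIC) for x in (p,s)]))
```

```text
t 9.7 stage TCP mm [-26.3 -63.3 128. ] F stage [ 0.4 -2.1  1.6]
slide cm [-2.73 -0.    0.03]
tool axes in stage (cols)
 [[ 0.     0.002  1.   ]
 [-1.    -0.002  0.   ]
 [ 0.002 -1.     0.002]]
```

View pics/m7.png

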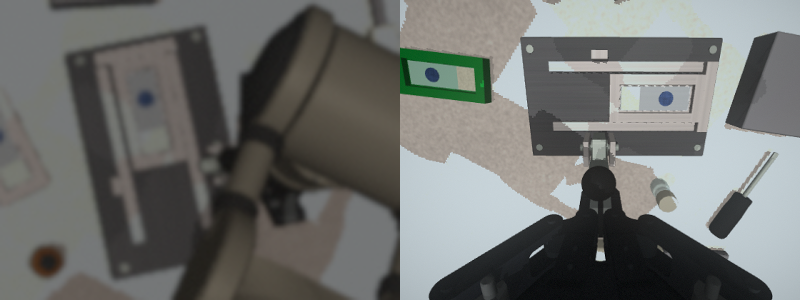

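Request:
{"fn": "jog_arm", "kwargs": {
  "slide": [
    [-1,0,0],
    [-1,0,0],
    [-1,0,0],
    [-0.5,0,0]
  ],
  "dr": [
    [0,0,0],
    [0,0,0],
    [0,0,0],
    [0,0,0]
  ]
}}

```text
t: 10.13
ee_pos: [0.5849, -0.1609, 0.1264]
tool_rot: [0.554, -0.554, 0.44, -0.438]
force: [-0.4, -0.7, -0.1]
finger_gap: 0.0
```

Run:
```python
from h import *
plan([-.026,-.036,.128])
from cell import manip; import cv2
cv2.imwrite("pics/w8.png",manip.get_image("wrist"))
```

```text
t 10.1333 stage TCP mm [-26.9 -26.6 126.4] F stage [-0.5 -0.6 -0.1]
slide cm [ 0.94 -0.16  0.09]
tool axes in stage (cols)
 [[ 0.001 -0.001  1.   ]
 [-1.     0.002  0.001]
 [-0.002 -1.    -0.001]]
```

View pics/w8.png

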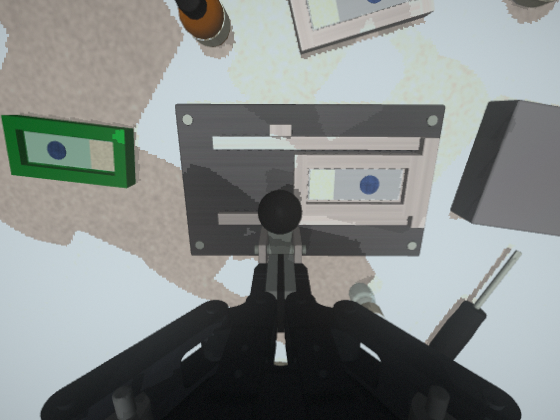

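The ball (280,212) has moved ahead of the fingers and the contact force is near zero. It may be falling over already, so I'll wait and look.

Request:
{"fn": "jog_arm", "kwargs": {
  "slide": [
    [0,0,0],
    [0,0,0],
    [0,0,0],
    [0,0,0]
  ],
  "dr": [
    [0,0,0],
    [0,0,0],
    [0,0,0],
    [0,0,0]
  ]
}}

```text
t: 10.52
ee_pos: [0.5858, -0.1634, 0.1269]
tool_rot: [0.554, -0.554, 0.44, -0.44]
force: [-0.6, 0.2, 0.4]
finger_gap: 0.0
```

Run:
```python
from h import *
plan([-.026,-.036,.128])
from cell import manip; import cv2
cv2.imwrite("pics/w9.png",manip.get_image("wrist"))
```

```text
t 10.5167 stage TCP mm [-26.6 -29.2 126.9] F stage [-0.5  0.3  0.4]
slide cm [ 0.68 -0.11  0.06]
tool axes in stage (cols)
 [[-0.  0.  1.]
 [-1.  0. -0.]
 [-0. -1.  0.]]
```

View pics/w9.png

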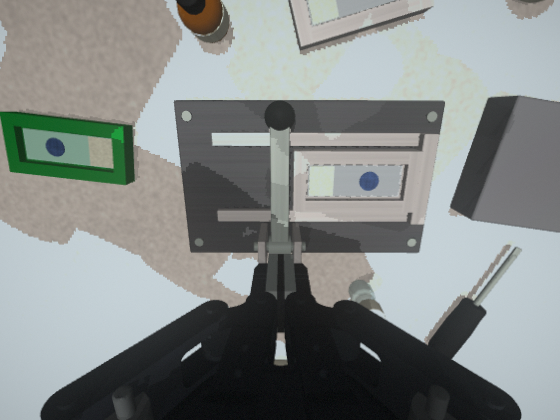

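The lever now lies level across the channel, with the ball at (279,115) beyond the keeper and the carrier against the stop. I'll retreat upward and out, then check.

Request:
{"fn": "jog_arm", "kwargs": {
  "slide": [
    [0,-1,0],
    [0,-3,0],
    [0,-3,0],
    [1,-3,-2],
    [2,-3,-3]
  ],
  "dr": [
    [0,0,0],
    [0,0,0],
    [0,0,0],
    [0,0,0],
    [0,0,0]
  ]
}}

```text
t: 10.98
ee_pos: [0.5473, -0.1995, 0.2562]
tool_rot: [0.555, -0.554, 0.438, -0.439]
force: [1.1, -0.5, 0.7]
finger_gap: -0.0
```

Request:
{"fn": "jog_arm", "kwargs": {
  "slide": [
    [4,0,-3],
    [4,0,-3],
    [4,0,-3],
    [4,0,-3],
    [0,0,0]
  ],
  "dr": [
    [0,0,0],
    [0,0,0],
    [0,0,0],
    [0,0,0],
    [0,0,0]
  ]
}}

```text
t: 11.4
ee_pos: [0.4761, -0.36, 0.2543]
tool_rot: [-0.551, 0.553, -0.441, 0.442]
force: [0.3, 0.1, 0.4]
finger_gap: 0.0002
```

Request:
{"fn": "jog_arm", "kwargs": {
  "slide": [
    [0,0,0],
    [0,0,0],
    [0,0,0]
  ],
  "dr": [
    [0,0,0],
    [0,0,0],
    [0,0,0]
  ]
}}

```text
t: 11.65
ee_pos: [0.4801, -0.3522, 0.2541]
tool_rot: [0.554, -0.554, 0.439, -0.439]
force: [0.6, 0.4, 0.3]
finger_gap: -0.0001
```

Run:
```python
from h import *
plan([-.026,-.036,.128])
from cell import manip; import cv2
for n in ("side","top"): cv2.imwrite(f"pics/{n}9.png",manip.get_image(n))
p,s=cv2.imread("pics/top9.png")[155:270,270:423],cv2.imread("pics/side9.png")[230:370,230:417]
# expected pixels
pt=manip.camera_params("top"); ps=manip.camera_params("side")
pts=np.array([(-15,25,36),(-15,-25,36),(85,25,36),(85,-25,36),(-26,50,45)])/1e3
for p_,im,o,n in ((pt,p,(270,155),"t"),(ps,s,(230,230),"s")):
    pass
def draw(im,p_,o):
    k=(400/im.shape[1],300/im.shape[0]); r=cv2.resize(im,(400,300),interpolation=cv2.INTER_CUBIC)
    for u in proj(p_,stage(Q,pts)): cv2.circle(r,tuple(int(round(v)) for v in (u-o+.5)*k),3,(0,0,255),1)
    return r
cv2.imwrite("pics/m9.png",np.hstack([draw(p,pt,(270,155)),draw(s,ps,(230,230))]))
```

```text
t 11.65 stage TCP mm [-172.4 -189.1  254.1] F stage [0.7 0.2 0.3]
slide cm [-15.29  12.61  14.66]
tool axes in stage (cols)
 [[ 0.001  0.     1.   ]
 [-1.     0.     0.001]
 [-0.    -1.     0.   ]]
```

View pics/m9.png

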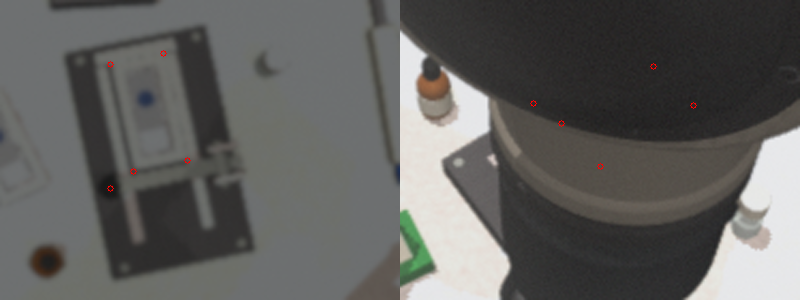

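```bash
python3 -c "
from cell import manip
print(manip.sign_off())"
```

```text
the job is handed in; nothing more can be done
None
```

The carrier is home against the end stop and the lever is locked behind it. I handed the job in at about 11.7 s of the 45 s allowed.

**What I did:** I shut the gripper and pushed the carrier's near end face about 40 mm along the channel. The force rose to about 15 N at the stop. I held there for about 0.25 s with the lever still open, then backed off. Next I pushed the lever's ball over from its outer side until it snapped down by itself, and moved the arm up and clear.

**Last checks:**
- **Top view:** the carrier's near end and the ball lie where the fitted stage pose puts them for home and locked, to within about a pixel (2 mm). The carrier may sit about 1 mm to the side of the centre line, within the 4 mm allowed.
- **Wrist view:** the lever lies level across the channel, with the ball beyond the keeper.
- **Force:** the reading after retreating was under 1 N, about its noise level, with the gripper about 25 cm above the table.
- **Not checked:** the arm blocked the last side view, so that camera did not confirm the result. I did not measure the other bench items again. The arm stayed away from them, and those visible in the last views look unmoved.

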